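# Roll the gift tin along to its price card

### The arm

A 6-joint arm with a two-finger parallel gripper is mounted at the origin on the work surface. World frame = base frame: x ahead of the robot, y to its left, z up, the work surface at z = 0. Lengths are in m, angles in rad, forces in N, time in s.
With the tool pointing down it reaches from about 0.35 to 1 m from the base axis. Payload 7.1 kg.
Tool frame: the origin (TCP) lies between the finger pads; the fingertips stand 22 mm ahead of it and the grasp point (between the pads) lies 3 mm ahead of it; z points along the fingers, y is the line along which they close (so a half turn about z gives the same grasp; the last joint's range is limited). The gripper opens to 85 mm and grips with 20 to 120 N. Pads are 22 mm wide; open, the fingers measure 114 mm over their backs; the gripper's body (76 mm by 85 mm) begins 54 mm behind the grasp point. The pads swing forward as they close: fully open they stand 13 mm farther back than shut.
Start: joints at [-1.132, 0.423, 1.63, -0, 1.089, -0.019], TCP at [0.276, -0.561, 0.253] pointing down, gripper open.
Joint ranges: [-3, 3], [-0.9, 2.11], [0.09, 2.58], [-1.31, 4.45], [0.11, 2.69], [-2.54, 2.54]. Speed limits (rad/s): [2.39, 2.39, 3.01, 3.14, 3.14, 3.14].

### API

Orientations are given as a rotation vector (axis times angle).
In Python, from rig import manip gives the robot as it stands. The module is installed in compiled form; this text tells all that it offers. Calls block until the motion is done:
- manip.move_to(position, orientation): joint-space move of the TCP to a pose.
- manip.servo_line(position, orientation=None, rate=0.15): straight line of the TCP; orientation=None keeps the orientation; rate is the mean speed in m/s.
- manip.set_joints(angles): joint-space move.
- manip.command_gripper(opening, f_grip=None): finger opening in m; f_grip is the grip in N (None keeps the last); returns when the fingers have stopped.
- manip.hold(seconds).
- manip.solve_ik(position, orientation): joint angles nearest the present ones, or None.
- manip.camera(name): name is "side" or "top"; returns a dict with "image" (420x560x3 uint8, red, green, blue), "fx", "fy", "cx", "cy" (pixels), "cam_to_world" (4x4, takes a point from camera to world coordinates). Camera axes: x right, y down, z forward; pixel columns grow to the right and rows downward; lengths in m; the calibration is good to about 2 mm. A picture is of the moment at which its call begins. There is no depth.
A pose or a line that the arm cannot do raises manip.IKError and nothing moves.
- manip.sign_off(): hands the job in; it is judged then, once.
Readings, each from a call of its own:
- manip.get_time(): time.
- manip.get_joint_positions(): joint angles.
- manip.get_joint_vel(): joint speeds.
- manip.get_tau(): joint torques, N m.
- manip.get_position(): TCP position.
- manip.get_ee_rot(): TCP orientation.
- manip.get_contact_force(): force on the tool from outside, world axes, zero at the start.
- manip.get_torque(): the same for the moment, N m.
- manip.get_width(): finger opening in m.
- manip.get_grip_force(): force on a finger pad.
Only numpy, scipy, OpenCV 4.12 (cv2) and the standard library are available. Lean on these libraries where they do the work, as an engineer would, in place of code of your own. Each camera call takes 0.05 s, during which the arm holds its last target. There are 200 camera calls.

### The job

The large gift tin lies on its side on the felt-lined display tray, between two clip stands. With the fingertips on top of the tin, roll it along the tray until its middle is level with the stand that holds a card, and leave it lying still there, square across the tray; use as many strokes as you like. Push only on the top of the tin, never from the side, do not pick it up, and leave the pralines and everything else where they are.

Things in the scene. Friction and masses are not known exactly. Their poses are not given: they have to be found in the camera images.
- tin: closed metal tin with a paper band, a smooth cylinder 90 mm in diameter, 120 mm long, 0.3 to 0.6 kg, lying on its side. Origin at its centre (45 mm above the tray floor); x along its axis, y and z turn as it rolls. Left at 0.1 m/s it coasts about 2 cm on the felt; left at rest it stays. A tip that does not slip on its top goes twice as far as the tin, so a long way takes several strokes.
- tray: fixed flat tray, 270 mm (x) by 470 mm (y), floor 6 mm thick lined with felt, with a rim 8 mm wide, 8 mm above the floor. Origin on the table under its centre; the tin rolls along its y axis, in the half away from the robot, centred about 45 mm to +x of the tray's middle.
- card_stand: fixed clip stand with a blank dark card 80 mm wide and 55 mm tall, top 68 mm above the table, just beyond the tray's far (+x) rim, its x and y parallel to the tray's. Origin on the table under the middle of its foot (36 x 50 mm); the card is centred on it. The tin is level with it when the tin's centre has y = 0 in this frame.
- bare_stand: the other fixed clip stand, the same foot and clip but with no card, 19 mm high, on the same edge of the tray towards its other end. Origin on the table under the middle of its foot. Not the place to stop.
- praline0: white praline, a dome 35 wide and 27 high, standing on the robot-side (near) strip of the tray (mm). Loose; leave it alone. Origin at the centre of its underside.
- praline1: dark praline, a dome 35 wide and 27 high, standing on the near strip of the tray (mm). Loose; leave it alone. Origin at the centre of its underside.
- praline2: pink praline, a dome 35 wide and 27 high, standing on the near strip of the tray (mm). Loose; leave it alone. Origin at the centre of its underside.
- gift_box: cardboard gift box 94 x 74 x 49 high, to the left of the tray (mm). Loose; leave it alone. Origin at the centre of its underside.
- jar: amber jar 60 across and 90 high, to the right of the tray (mm). Loose; leave it alone. Origin at the centre of its underside.
- small_tin: small tin 54 across and 70 high, standing upright to the left of the tray (mm). Loose; leave it alone. Origin at the centre of its underside.
- scoop: steel spoon lying on the table to the right of the tray. Loose; leave it alone. Origin under its middle.
- spool: wooden ribbon spool 60 across and 34 high, to the right of the tray (mm). Loose; leave it alone. Origin at the centre of its underside.
Not all that is in view belongs to the job. Leave any red look-alike of the tin alone. Leave any red look-alike of the card_stand alone.

How it is judged:
By the outcome, as a careful person would: the job done as asked, in the order asked, and still so for the second after the job is handed in, with the robot touching nothing.
It also fails if it takes over 72 s, if anything falls off the work surface, if the arm or the gripper's body presses on something with over 40 N, if the wrist force passes 120 N, or if a joint passes its speed limit or range.

## Working session

There is one attempt and no reset: what is moved stays moved. The work goes in short steps, each a Python script; the robot and the scene stay as the last script left them, time stands still between calls to the robot, and variables do not carry over. Pictures are saved under pics/ and viewed, at most 10 in all, crops included, and the job is handed in when it is done.

```bash
mkdir -p pics && python3 - <<'E'
from rig import manip
import cv2,numpy as np
np.set_printoptions(precision=4,suppress=True)
for n in("top","side"):
    c=manip.camera(n); cv2.imwrite(f"pics/{n}0.png",c["image"][:,:,::-1])
    print(n,c["fx"],c["fy"],c["cx"],c["cy"]);print(np.array(c["cam_to_world"]))
print(manip.get_ee_rot(),manip.get_time(),manip.get_width())
E
```

```text
top 532.7063144335666 532.7063144335666 280.3661292135047 205.38322366560507
[[ 0.0261 -0.9977  0.0632  0.4072]
 [-0.9997 -0.0261  0.0007 -0.0111]
 [ 0.0009 -0.0632 -0.998   1.4805]
 [ 0.      0.      0.      1.    ]]
side 537.4212626100459 537.4212626100459 279.32112437493265 213.38504791925632
[[-0.8462 -0.3149  0.4299 -0.1187]
 [-0.5329  0.4964 -0.6853  1.0062]
 [ 0.0024 -0.809  -0.5879  0.9095]
 [ 0.      0.      0.      1.    ]]
[-3.0584 -0.7125  0.0004] 0.1 0.0855809525447006
```

View pics/top0.png

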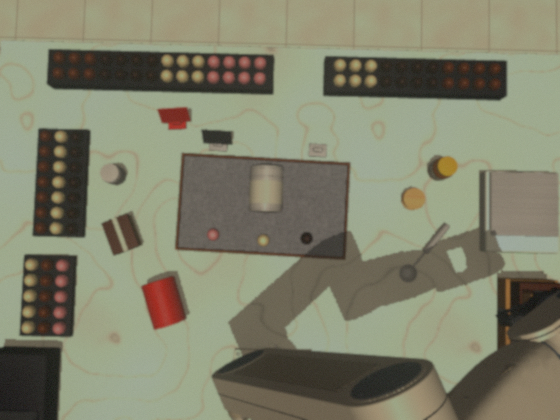

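View pics/side0.png

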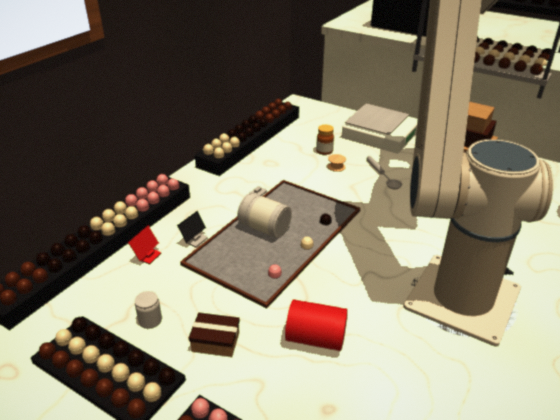

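Top view: tin at (266,188) on the tray (corners about (183,154), (350,163), (346,258), (177,248)). There are three stand candidates: a dark card at (217,137), a bare foot at (317,150) and a red look-alike at (174,117). The dark card at (217,137) fits card_stand because it touches the tray's far rim. The red tin at (163,302) is a look-alike. I'll enlarge to confirm.

```bash
python3 - <<'E'
import cv2
a=cv2.imread("pics/top0.png")[105:265,160:360]
cv2.imwrite("pics/crop0.png",cv2.convertScaleAbs(cv2.resize(a,None,fx=3.7,fy=3.7,interpolation=cv2.INTER_CUBIC),alpha=1.3))
E
```

```text
(no output)
```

View pics/crop0.png

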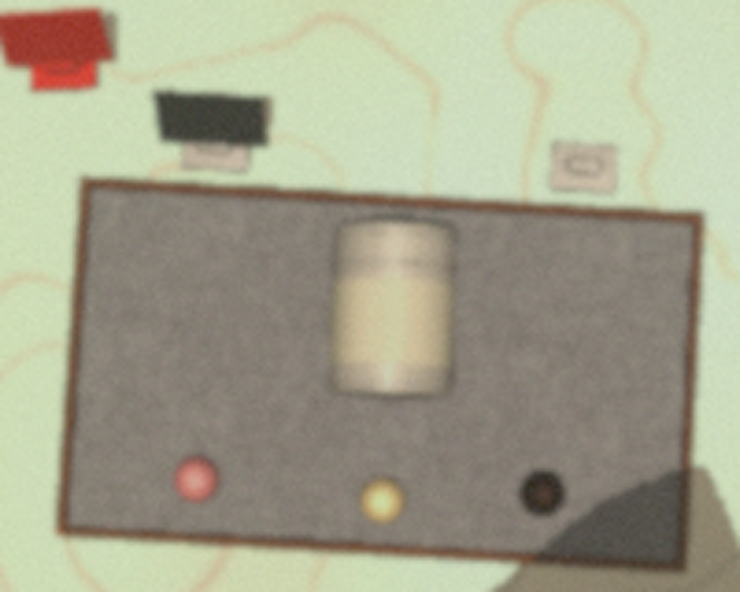

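The crop confirms it. The dark card's stand (crop (213,120) card, (216,155) foot) is at the tray's far rim, left part. The bare stand is at (584,165), and the red stand sits further out. Now I'll measure.

```bash
cat > h.py <<'E'
from rig import manip
import cv2,numpy as np
np.set_printoptions(precision=4,suppress=True)
def ray(c,p,z):
    T=np.array(c["cam_to_world"]);p=np.atleast_2d(np.float64(p))
    d=np.c_[(p[:,0]-c["cx"])/c["fx"],(p[:,1]-c["cy"])/c["fy"],np.ones(len(p))]@T[:3,:3].T
    return T[:3,3]+d*((z-T[2,3])/d[:,2])[:,None]
def tin(c,save=None):
    "tin centre (xy) and axis angle from +x, by bright blob in the tray; top camera"
    im=c["image"];g=cv2.GaussianBlur(im,(3,3),0)
    v=g.max(2).astype(int); m=(v>TH).astype(np.uint8)*255
    poly=np.zeros_like(m);cv2.fillPoly(poly,[np.int32([[188,158],[344,167],[341,228],[185,222]])],255)
    m&=poly
    k=max(cv2.findContours(m,0,1)[0],key=cv2.contourArea)
    if save: 
        o=im[:,:,::-1].copy();cv2.drawContours(o,[k],-1,(0,0,255),1);cv2.imwrite(save,o)
    w=ray(c,k[:,0],0.055)[:,:2]
    r=cv2.minAreaRect(np.float32(w*1000));b=cv2.boxPoints(r)
    e=[b[1]-b[0],b[2]-b[1]];L=max(e,key=np.linalg.norm)
    pts=np.argwhere(cv2.drawContours(np.zeros_like(m),[k],-1,255,-1)>0)[:,::-1]
    W=ray(c,pts,0.055)[:,:2];C=np.cov(W.T);ev=np.linalg.eigh(C)[1][:,1]
    return np.array(r[0])/1000,r[1],np.degrees(np.arctan(L[1]/L[0])),W.mean(0),np.degrees(np.arctan(ev[1]/ev[0]))
TH=125
E
python3 - <<'E'
import h;from h import *
c=manip.camera("top")
cr=lambda p:np.float64(p)/3.7+[160,105]-.36
P=ray(c,cr([[85,180],[701,214],[684,568],[62,531]]),.014)[:,:2]
print("tray",P,P.mean(0),np.linalg.norm(P-np.roll(P,1,0),axis=1))
d=P[0]+P[3]-P[1]-P[2];print("tray y ang",np.degrees(np.arctan2(-d[0],d[1])));d=P[0]+P[1]-P[2]-P[3];print("x ang",np.degrees(np.arctan2(d[1],d[0])))
print("foot near",ray(c,cr([[182,168],[250,172]]),.004),"card bot",ray(c,cr([[160,143],[268,147]]),.013),"card top",ray(c,cr([[154,92],[271,97]]),.068))
print("bare",ray(c,cr([[549,190],[617,192],[617,146],[553,142]]),.005))
im=c["image"];print(im[150:235:6,266].max(1),im[190,240:295:3].max(1))
for t in(110,125,140):
    h.TH=t;print(t,*tin(c,f"pics/m{t}.png"))
E
```

```text
tray [[ 0.6378  0.2649]
 [ 0.6242 -0.1975]
 [ 0.3598 -0.1896]
 [ 0.3751  0.2721]] [0.4992 0.0375] [0.2628 0.4626 0.2646 0.462 ]
tray y ang -1.787865950201788
x ang -1.6302583698204467
foot near [[0.6504 0.1939 0.004 ]
 [0.6487 0.1425 0.004 ]] card bot [[0.6675 0.2098 0.013 ]
 [0.6666 0.1286 0.013 ]] card top [[0.6949 0.2072 0.068 ]
 [0.6934 0.1224 0.068 ]]
bare [[ 0.6408 -0.0836  0.005 ]
 [ 0.6406 -0.1349  0.005 ]
 [ 0.6757 -0.1342  0.005 ]
 [ 0.6774 -0.0858  0.005 ]]
[170 155  94 159 157 159 160 159 157 156 133 102 107 100  94] [102 105 102 100 128 147 157 158 160 160 159 156 144 130 102 104 104 100
 103]
110 [0.5446 0.0303] (81.63906860351562, 123.24602508544922) -1.8638526 [0.5436 0.0307] -1.1465002177046624
125 [0.5434 0.0311] (118.70679473876953, 72.58727264404297) 1.5053233 [0.5425 0.0306] -1.562199834884585
140 [0.5447 0.0311] (116.02334594726562, 61.83360290527344) 1.5189134 [0.5407 0.0314] -1.019945368376573
```

The tray is turned about -1.7°. Its size checks to a few mm, and the tin is square at (0.543,0.031), 45 mm off the tray's middle as stated. The stand is at (0.668,0.1675), so the tin has about 140 mm to travel in +y. I'll span the fingers along the tin's axis to keep it square, then probe down gently and do one stroke.

```bash
cat >> h.py <<'E'
from scipy.spatial.transform import Rotation as R
A=np.radians(-1.7);EX=np.array([np.cos(A),np.sin(A),0]);EY=np.array([-np.sin(A),np.cos(A),0]);EZ=np.array([0,0,1.])
def rot(s): # tool y = s*tray x, z down
    y=s*EX;return R.from_matrix(np.c_[np.cross(y,-EZ),y,-EZ]).as_rotvec()
STAND=np.array([.668,.1675,0])
def probe(p,z0,f=4,zmin=.105,step=.0005):
    "down from z0 until the tips bear on the tin"
    manip.servo_line([p[0],p[1],z0],rate=.1);b=manip.get_contact_force()[2];z=z0
    while z>zmin:
        z-=step;manip.servo_line([p[0],p[1],z],rate=.03)
        F=manip.get_contact_force()[2]-b
        if F>f: return z,F
    return None,F
def stroke(c,d,z,rate=.06):
    "roll tin from centre c by d along tray y, TCP at pressing height z"
    s=c-EY*d/2;e=c+EY*d*1.5
    manip.servo_line([*s[:2],z+.012],rate=.15);manip.servo_line([*s[:2],z],rate=.04)
    manip.servo_line([*e[:2],z],rate=rate);F=manip.get_contact_force()
    manip.servo_line([*e[:2],z+.012],rate=.06);return F
E
python3 - <<'E'
from h import *
manip.command_gripper(.05)
c=np.array([.543,.031,0]);s=c-EY*.01
q0=np.array(manip.get_joint_positions());best=None
for k in(1,-1):
    q=manip.solve_ik([s[0],s[1],.2],rot(k));print(k,q)
    if q is not None and (best is None or abs(q[5])<abs(best[1][5])): best=(k,q)
k=best[0];print("k",k)
manip.move_to([s[0],s[1],.2],rot(k));print(manip.get_time(),manip.get_contact_force())
manip.servo_line([s[0],s[1],.135],rate=.1)
print(probe(s,.122,zmin=.1),manip.get_position(),manip.get_contact_force(),manip.get_time())
E
```

```text
1 [ 0.0168  0.3749  1.8525 -0.      0.9142  0.0464]
-1 None
k 1
2.8833 [ 0.154  -0.5442 -0.5606]
(0.11399999999999999, np.float64(8.211725514507902)) [0.5428 0.021  0.1146] [-2.3821 -1.0185  8.4331] 7.9667
```

```bash
python3 - <<'E'
from h import *
c=np.array([.543,.031,0]);z=.114
for i in range(2):
    print(stroke(c+EY*.02*i,.02,z),manip.get_time())
p=np.array(manip.get_position());p[2]=.16
manip.servo_line(p,rate=.2);manip.servo_line(p-[0,.27,0],rate=.3)
c=manip.camera("top");print(*tin(c,"pics/a1.png"),manip.get_time())
a=cv2.imread("pics/a1.png")[105:265,160:400];cv2.imwrite("pics/crop1.png",cv2.resize(a,None,fx=3,fy=3))
E
```

```text
[-6.9883  0.2725 18.8412] 9.8333
[-6.423  -0.2872 14.7847] 11.7333
[0.545  0.0727] (118.73236083984375, 75.17469787597656) 1.5035272 [0.5437 0.0718] -1.14469530137058 13.15
```

View pics/crop1.png

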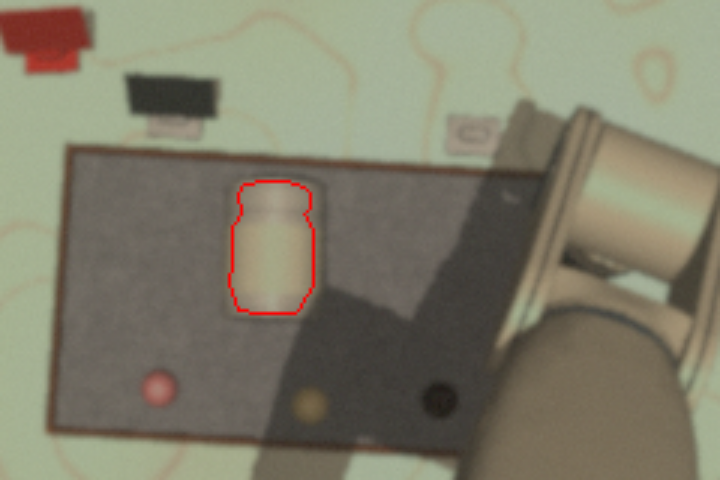

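The tin (contour centred at crop (272,248)) rolled 41 mm over two strokes without slipping and is still square. Four more strokes of 20 mm, then another look.

```bash
python3 - <<'E'
from h import *
c=np.array([.5445,.072,0]);z=.1144
p=c-EY*.01;manip.servo_line([*p[:2],.16],rate=.3)
for i in range(4):
    print(stroke(c+EY*.02*i,.02,z),manip.get_time())
p=np.array(manip.get_position());p[2]=.16
manip.servo_line(p,rate=.2);manip.servo_line(p-[0,.3,0],rate=.3)
c=manip.camera("top");print(*tin(c,"pics/a2.png"),manip.get_time())
a=c["image"][105:265,160:360,::-1]
cv2.imwrite("pics/crop2.png",cv2.convertScaleAbs(cv2.resize(a,None,fx=3.7,fy=3.7,interpolation=cv2.INTER_CUBIC),alpha=1.3))
E
```

```text
[-2.8872 -0.4545  6.5866] 16.125
[-5.5059  0.4185 11.4258] 18.025
[-3.9137  1.7222 10.8898] 19.925
[-4.2056 -0.3073 10.4811] 21.825
[0.5456 0.1534] (118.75419616699219, 75.28573608398438) 1.5035698 [0.5438 0.1536] -0.6096180898919097 23.3417
```

View pics/crop2.png

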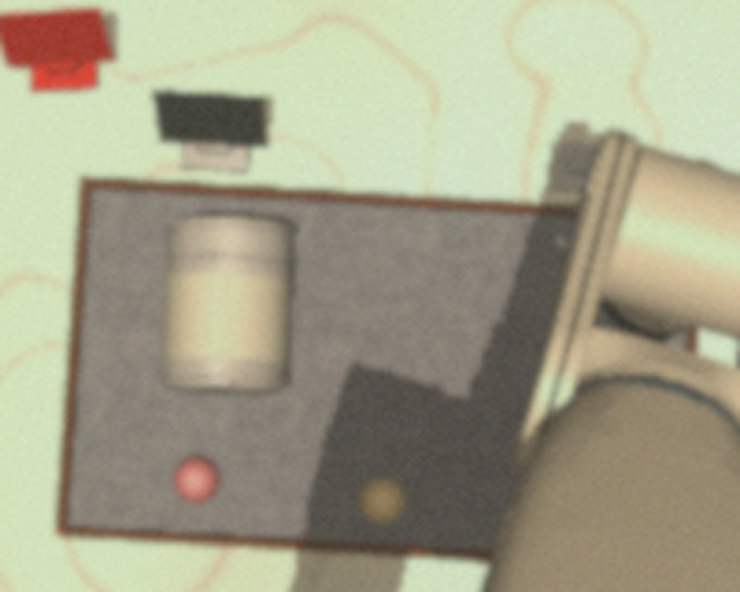

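The tin at crop (229,303) is close to level with the card but about 17 mm short. The mask is lopsided from shading, so I'll measure its two long edges by gradient, checking against the 90 mm diameter.

```bash
cat >> h.py <<'E'
def edges(c,rows,lo,hi,show=False):
    "long edges of the tin: strongest saturation/brightness step along image rows -> world lines at axis height"
    g=cv2.GaussianBlur(c["image"].astype(np.float32),(3,5),0).sum(2)
    L,Rr=[],[]
    for r in rows:
        v=g[r];d=np.gradient(v);mid=(lo+hi)//2
        for lst,a,b,s in((L,lo,mid-8,1),(Rr,mid+8,hi,-1)):
            w=np.clip(s*d[a:b],0,None);i=w.argmax();j=np.arange(max(i-2,0),min(i+3,len(w)))
            lst.append([a+(j*w[j]).sum()/w[j].sum(),r])
    out=[]
    for l in(L,Rr):
        W=ray(c,l,.051);f=np.polyfit(W[:,0],W[:,1],1)
        k=np.abs(np.polyval(f,W[:,0])-W[:,1])<.004;out.append(np.polyfit(W[k,0],W[k,1],1))
    ys=[np.polyval(f,.545) for f in out]
    return ys,"width",ys[0]-ys[1],"mid",np.mean(ys),"ang",[np.degrees(np.arctan(f[0])) for f in out]
E
python3 - <<'E'
from h import *
c=manip.camera("top");print(*edges(c,range(168,206),196,247))
for r in(172,188,202):print(c["image"][r,198:246].sum(1))
s=cv2.imread("pics/top0.png")[:,:,::-1];c["image"]=s
print(*edges(c,range(168,206),243,291))
# tray end rims as reference, at rim height, by darkest pixel column
for lo,hi in((172,192),(338,356)):
    P=[]
    for r in range(172,225):
        g=cv2.GaussianBlur(s.astype(np.float32),(1,5),0)[r,lo:hi];w=g[:,0]-g[:,2];w=np.clip(w-np.percentile(w,70),0,None)
        P.append([lo+(w*np.arange(len(w))).sum()/w.sum(),r])
    W=ray(c,P,.014);f=np.polyfit(W[:,0],W[:,1],1);print("rim",np.polyval(f,.545),np.degrees(np.arctan(f[0])))
E
```

```text
[np.float64(0.18985663768400307), np.float64(0.11279062873675418)] width 0.0770660089472489 mid 0.15132363321037862 ang [np.float64(-0.9781465308871041), np.float64(-0.2937225712657571)]
[303 310 305 305 307 301 298 286 292 315 333 345 363 365 383 375 390 388
 404 398 413 433 434 439 441 441 427 424 408 397 387 381 369 365 351 341
 325 305 285 250 225 248 274 301 298 304 298 295]
[302 305 301 300 305 291 299 312 345 361 376 391 406 412 437 442 442 448
 455 451 456 452 455 459 455 447 450 450 444 433 424 416 396 395 383 359
 333 316 287 249 249 277 287 295 292 299 293 289]
[301 305 308 305 291 297 299 315 328 346 364 378 388 393 401 404 414 427
 440 450 451 451 447 443 425 423 415 409 403 389 391 365 360 367 347 321
 308 287 257 232 245 284 303 307 308 290 285 295]
[np.float64(0.06821428857198315), np.float64(-0.0070241355361164)] width 0.07523842410809956 mid 0.030595076517933376 ang [np.float64(-0.8746369256264817), np.float64(1.224067673117867)]
rim 0.26879858804573004 -1.3468644473237428
rim -0.1940099899517194 -2.923804627203093
```

```bash
cat >> h.py <<'E'
def outline(c,rows,lo,hi):
    "right outline: dark rim back to felt at half height; left outline: dark dip"
    g=cv2.GaussianBlur(c["image"].astype(np.float32),(1,7),0).sum(2);P={"L":[],"R":[]}
    for r in rows:
        v=g[r];mid=(lo+hi)//2
        i=mid+v[mid:hi].argmin();felt=np.median(v[i+5:i+12]);h=(felt+v[i])/2
        j=i+np.argmax(v[i:i+8]>h);P["R"].append([j-1+(h-v[j-1])/(v[j]-v[j-1]),r])
        i=lo+v[lo:lo+12].argmin();P["L"].append([i,r])
    res=[]
    for k in"LR":
        W=ray(c,P[k],.051)
        f=np.polyfit(W[:,0],W[:,1],1)
        for _ in range(3):
            e=np.abs(np.polyval(f,W[:,0])-W[:,1]);m=e<max(.002,2*np.median(e));f=np.polyfit(W[m,0],W[m,1],1)
        res+=[np.polyval(f,.545),np.degrees(np.arctan(f[0]))]
    return "L y,ang %.4f %.2f R %.4f %.2f"%tuple(res)+" width %.4f mid %.4f"%(res[0]-res[2],(res[0]+res[2])/2)
E
python3 - <<'E'
from h import *
c=manip.camera("top")
print(outline(c,range(168,206),199,247))
s=cv2.imread("pics/top0.png")[:,:,::-1];c["image"]=s
print(outline(c,range(168,206),246,292))
# tray rim edges from corner picks, and stand card edges in top view
g=s.astype(int)
for r in(134,138,141):print(r,g[r,196:240].sum(1))
for r in(146,148,150):print(r,g[r,204:232].sum(1))
E
```

```text
L y,ang 0.1974 -1.77 R 0.1023 -0.33 width 0.0952 mid 0.1499
L y,ang 0.0748 -0.29 R -0.0166 -0.01 width 0.0915 mid 0.0291
134 [473 469 466 469 456 403 285 190 148 142 145 152 148 147 141 141 145 143
 140 143 148 136 142 152 144 151 147 145 141 152 159 145 147 159 183 229
 288 365 437 467 479 474 479 474]
138 [461 471 472 470 458 419 337 228 159 140 146 145 147 142 135 148 148 138
 142 134 142 154 146 141 141 150 139 146 148 151 142 149 154 148 159 222
 311 392 445 468 472 469 468 473]
141 [469 472 469 468 475 459 401 291 198 167 169 159 154 158 146 152 147 147
 144 146 155 148 160 147 152 159 152 151 153 134 147 135 145 144 165 226
 331 427 451 456 454 456 461 461]
146 [470 474 462 466 430 406 401 402 399 381 370 372 364 359 368 365 366 366
 379 406 413 406 378 373 423 459 465 465]
148 [460 459 457 449 435 404 392 402 405 410 407 405 409 415 417 411 417 420
 422 418 426 415 399 398 444 468 474 468]
150 [445 441 443 439 419 393 377 376 376 383 391 400 402 406 395 400 409 410
 406 405 408 390 407 426 453 471 468 471]
```

The tin's centre is at about 0.151 and the target is about 0.171, so one last 20 mm stroke.

```bash
python3 - <<'E'
from h import *
c=np.array([.547,.151,0]);z=.1144
p=c-EY*.01;manip.servo_line([*p[:2],.16],rate=.3)
print(stroke(c,.02,z,.04),manip.get_time())
p=np.array(manip.get_position());p[2]=.16
manip.servo_line(p,rate=.2);manip.servo_line(p-[0,.33,0],rate=.3)
c=manip.camera("top");print(*tin(c,"pics/a3.png"),manip.get_time())
print(outline(c,range(168,206),191,241))
a=c["image"][105:265,160:360,::-1]
A1=cv2.convertScaleAbs(cv2.resize(a[:115,20:110],None,fx=4.4,fy=4.4,interpolation=cv2.INTER_CUBIC),alpha=1.3)
s=manip.camera("side")["image"][170:300,170:270,::-1]
B=cv2.resize(s,None,fx=A1.shape[0]/130,fy=A1.shape[0]/130,interpolation=cv2.INTER_CUBIC)
B=B[:A1.shape[0]];cv2.imwrite("pics/crop3.png",np.hstack([A1[:B.shape[0]],B]));print(A1.shape,B.shape)
E
```

```text
[-2.6389  0.1053  7.6604] 26.85
[0.545  0.1748] (118.75232696533203, 75.27494049072266) 1.5036273 [0.5437 0.1741] -1.4062691990965752 28.4667
L y,ang 0.2176 0.17 R 0.1217 -0.15 width 0.0959 mid 0.1696
(506, 396, 3) (506, 389, 3)
```

View pics/crop3.png

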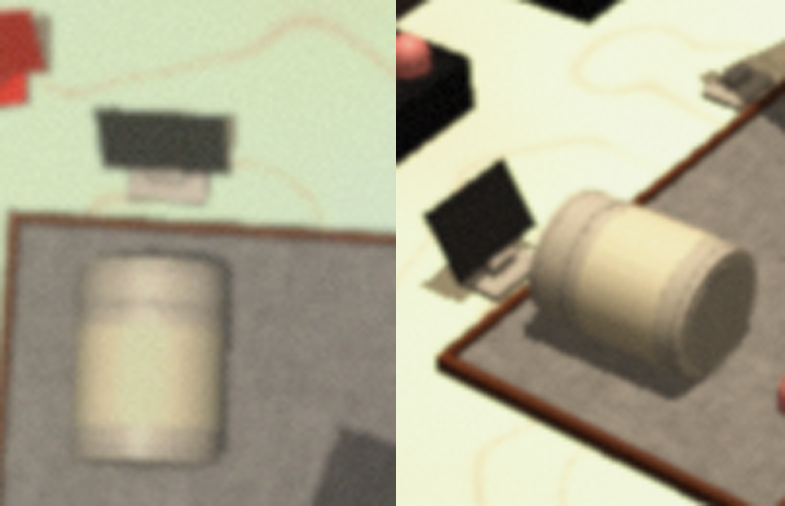

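The tin (left panel centre (152,358), foot of the stand at (168,187)) measures y about 0.170–0.174 against a target of 0.171. Its sides are parallel to the tray's end to within about 1°, the pralines it passed are in place, and the arm is clear. Handing in.

```bash
python3 - <<'E'
from h import *
manip.hold(.5);print(*tin(manip.camera("top")),manip.get_contact_force())
print(manip.sign_off())
E
```

```text
[0.545  0.1748] (118.75251770019531, 75.2659912109375) 1.5036254 [0.5439 0.174 ] -1.2325222382253491 [-0.1294 -0.2718  0.3718]
the job is handed in; nothing more can be done
None
```

The job is handed in: I rolled the tin along the tray in seven top strokes, and it lies still and square (within about 1°), with its middle within about 4 mm of level with the card stand by my camera measurements.

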